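# Seat the optical cell in the photometer

### The job

Pick up the square optical cell and set it upright in the well of the bench photometer, turned so that its two clear faces look along the light path between lamp and detector. Press it gently down past the leaf spring until it is fully home on the floor of the well, never pushing harder than 25 N, then let go of it and leave the other things standing where they are.

Things in the scene. Friction and masses are not known exactly. Their poses are not given: they have to be found in the camera images.
- cell_center (a point): Centre of the loose optical cell: square, 20 x 20 mm, 88 mm tall (44 mm above and below this point), about 80 g, standing at any yaw left or right of the photometer. z up along the cell. Clear glass faces look along own +y and -y; own +x and -x faces have opaque white ribbed plates. A black bar on the grey stopper runs along own y, from clear face to clear face.
- cell: The cell again, origin at the centre of its underside, axes as cell_center. Any of the four faces may be gripped; grip in the upper 38 mm, as the rest goes into the well. The foot narrows to 17 mm over the last 3 mm. Half a turn about z makes no difference.
- well_mouth (a point): Point where the middle of the seated cell belongs in plan, at the top of the cell block (50 mm up). y = light path (22 mm well width, 1 mm play each side); z up. Along x: flat rigid wall at -10 mm, leaf spring at +x. A black 45-degree collar, 4 mm high, round the mouth guides the foot in. The rigid floor lies 30 to 41 mm below, on a hidden spacer: differs each time, find it by feel.
- leaf_top (a point): Top of the steel leaf spring, at the well's +x side, level with the mouth. It slopes inward going down and stands 1 mm in the cell's way from 14 mm down; the foot meets it 9 to 13 mm down. It pushes sideways with about 7 N: sliding the cell past it takes about 2 to 11 N, and the cell stays where it is let go. At the floor the force rises by some 15 N per mm.
- home_pin (a joint): Small sprung brass pin in the floor of the well that senses the cell: 0 = up, 4 mm proud of the floor; about 0.004 m = pressed level with the floor by a cell fully home. Spring under 1 N. It does not tell the height of the floor.
- photometer: The bench photometer, fixed, 94 x 216 mm, nowhere above 55 mm, turned up to 0.35 rad. Origin on the surface under the cell block; y along the light path: finned grey lamp house at +y, white detector box at -y. Carries the well, leaf spring, floor and pin. The square well would also take the cell a quarter turn wrong, which is of no use.
- reagent_bottle: Bystander: round white bottle with a screw cap, 44 mm across, 90 mm tall, on the other side of the photometer from the cell; origin at its underside. Leave alone.
- pot_a: Bystander: round specimen pot with a screw cap, 50 mm across, 55 mm tall, behind the photometer; origin at its underside. Leave alone.
- dropper: Bystander: small round dropper bottle, 33 mm across, 82 mm tall, behind the photometer; origin at its underside. Leave alone.
Not all that is in view belongs to the job. Several things look just like the cell: the one meant starts farthest from the robot's base.

How it is judged:
By the outcome, as a careful person would: the job done as asked, in the order asked, and still so for the second after the job is handed in, with the robot touching nothing.
It also fails if it takes over 67 s, if anything falls off the work surface, if the arm or the gripper's body presses on something with over 40 N, if the wrist force passes 120 N, or if a joint passes its speed limit or range.

### The arm

A 6-joint arm with a two-finger parallel gripper is mounted at the origin on a cart in front of the work surface, level with it; the furniture and walls round the work are solid. World frame = base frame: x ahead of the robot, y to its left, z up, the work surface at z = 0. Lengths are in m, angles in rad, forces in N, time in s.
With the tool pointing down it reaches from about 0.35 to 0.725 m from the base axis. Payload 4.3 kg.
Tool frame: the origin (TCP) lies at the very end of the fingers, on their centre line; the grasp point (between the pads) lies r.hold_point_z behind it (r.hold_point_z is the distance from the TCP to the grasp point, in m); y points along the fingers, z is the direction in which the jaws open and shut, and the axes are right-handed (so a half turn about y gives the same grasp; the last joint's range is limited). The gripper opens to 85 mm and grips with 20 to 120 N. Pads are 22 mm wide; open, the fingers measure 114 mm over their backs; the gripper's body (76 mm by 85 mm) begins 54 mm behind the grasp point. The pads swing forward as they close: fully open they stand 13 mm farther back than shut.
Start: joints at [-1.442, 0.377, 0.081, 1.274, 0, 1.46], TCP at [0.136, -0.559, 0.231] pointing down, gripper open.
Joint ranges: [-2.72, 2.72], [-0.84, 1.66], [-1.02, 1.22], [-1.77, 2.12], [-1.37, 1.28], [-3.14, 3.14]. Speed limits (rad/s): [2.57, 2.57, 3.14, 3.14, 3.14, 3.14].

### API

Orientations are given as [roll, pitch, yaw] about the fixed x, y, z axes, in that order (R = Rz(yaw) Ry(pitch) Rx(roll)).
In Python, from rig import r gives the robot as it stands.
- The arm moves only by the tool drive_tool, never from a script. Its argument "motion" is a list of rows, each a list of 2 entries, a list of its own where there are three numbers: the shift along the tool's x, y, z in m, then the turn about the tool's y in degrees. A call has 1 to 20 rows; each row is the pose to reach, as a shift and turn from the pose commanded when the call began, along the tool's axes at that moment; what a row does not reach only later rows make up. A row lasts 1/8 s, in which the tool goes at most 62.5 mm and 10.7 degrees, less where a joint would pass 70% of its speed; a pose out of reach is approached as far as the arm can. A call with a gripper value outside its range is refused whole. "fingers" is the finger opening in m, from 0 to 0.0854, set as the call begins (left out, the last holds). The fingers move at their own pace and stop on an object; "grip_force" is the grip in N (left out, the last holds). Time passes only in rows, so rows that repeat a pose let the fingers close. It gives the time, the measured TCP pose, the force and the opening at its end, in the units of the state.
- r.read_state(): the state, without advancing time (a new reading comes with each control period).
- r.capture(name): name is "scene" or "top" or "wrist"; returns the picture (420x560x3 uint8, red, green, blue); there is no depth.
- r.calibration(name): a dict with "fx", "fy", "cx", "cy" (pixels), "rvec" (rotation vector, rad) and "tvec" (3), from world to camera coordinates, as OpenCV has them; the wrist camera has in their place "T_tool_cam" (4x4, takes a point from camera to tool coordinates, whose origin is the TCP and whose axes are the tool frame's). Camera axes: x right, y down, z forward; pixel columns grow to the right and rows downward; lengths in m; the calibration is good to about 2 mm. The wrist camera is an equidistant fisheye: a pixel r from the principal point sees the ray r / f radians off the axis. A picture is of the moment at which its call begins: read the wrist's pose just before it. calibration takes no time and is no camera call.
- r.finish_job(): hands the job in, once; it reports no verdict.
Trained networks look in the newest picture that a camera, given by its name, has taken for a name from the list of things; names that differ only in an ending like _2 or _b are one class to them, and where a whole thing is asked for, a point or a joint stands for the part that bears it (a point fixed in the world has none). Each returns a list of dicts, best first, with "confidence" (0 to 1); they miss things now and then, are a little off and sometimes report something else, mostly with a low value. They report only what shows in the picture. A call takes as long as a camera call. They do not tell look-alikes from the thing itself.
- r.recognise(camera, name): "rect" ([left, top, right, bottom] in pixels, round what is visible of it).
- r.tip_of(camera, name): "pixel" ([row, column] in pixels: a listed point, or the origin of a listed thing).
The state is a dict: "time_s": time; "joint_positions": joint angles; "dq": joint speeds; "joint_torque": joint torques, N m; "position": TCP position; "orientation": TCP orientation; "contact_force": force on the tool from outside, world axes, zero at the start; "moment": the same for the moment, N m; "finger_gap": finger opening in m.
Only numpy, scipy, OpenCV 4.12 (cv2) and the standard library are available. Lean on these libraries where they do the work, as an engineer would, in place of code of your own. Each camera call takes 0.05 s, during which the arm holds its last target.

## Working session

There is one attempt and no reset: what is moved stays moved. The work goes in short steps, Python scripts to look and compute and a tool call to move; the robot and the scene stay as the last step left them, time stands still between calls to the robot, and variables do not carry over. Pictures are saved under pics/ and viewed, and the job is handed in when it is done.

Besides the shell and the picture viewer there is one more tool, called after ">>>" by a JSON object that holds its "fn" and its "kwargs", one argument or row to a line. drive_tool: Moves the arm, as the interface text tells. Its arguments: {"type":"object","properties":{"motion":{"type":"array","items":{"type":"array"}},"fingers":{"type":"number"},"grip_force":{"type":"number"}},"required":["motion"]}

```bash
mkdir -p pics; ls
python3 - <<'E'
from rig import r
import cv2
for n in ("scene","top","wrist"):
    im=r.capture(n); cv2.imwrite(f"pics/{n}0.png",im[:,:,::-1])
    print(n,r.calibration(n))
    for k in (("cell_center","cell","well_mouth","leaf_top","photometer","reagent_bottle") if n!="wrist" else ()):
        print(k,[(d['pixel'],round(d['confidence'],2)) for d in r.tip_of(n,k)])
print(r.read_state(), r.hold_point_z)
E
```

```text
pics
scene {'fx': 447.24027244345524, 'fy': 447.24027244345524, 'cx': 277.8273010909637, 'cy': 213.8902602980112, 'rvec': array([ 1.13145579, -2.40072026,  0.99619596]), 'tvec': array([0.29512829, 0.30659064, 0.96502958])}
cell_center [([310.5, 228.6], 0.81), ([286.7, 210.5], 0.76)]
cell [([298.2, 208.1], 0.71), ([322.8, 235.2], 0.63), ([198.9, 217.8], 0.6)]
well_mouth [([220.3, 278.2], 0.73), ([219.0, 272.5], 0.56), ([283.2, 209.3], 0.2)]
leaf_top [([219.4, 274.7], 0.88)]
photometer [([233.4, 281.5], 0.65)]
reagent_bottle [([185.5, 355.5], 0.6)]
top {'fx': 403.435876766537, 'fy': 403.435876766537, 'cx': 274.14248051839195, 'cy': 207.72911418390896, 'rvec': array([ 2.04874066, -2.17936042,  0.2212104 ]), 'tvec': array([0.01724561, 0.49647053, 0.92640579])}
cell_center [([253.9, 167.5], 0.76), ([292.3, 166.5], 0.47)]
cell [([253.2, 169.9], 0.7), ([292.3, 170.4], 0.53)]
well_mouth [([226.6, 276.3], 0.88)]
leaf_top [([218.4, 273.6], 0.81), ([225.4, 271.6], 0.22)]
photometer [([226.6, 272.3], 0.76)]
reagent_bottle [([220.4, 383.5], 0.79), ([218.2, 271.7], 0.32)]
wrist {'fx': 325.19226210
[... 428 characters left out ...]
0000e+00]])}
{'time_s': 0.75, 'joint_positions': array([-1.44230729e+00,  3.77282198e-01,  8.10382563e-02,  1.27442635e+00,
        2.45152215e-05,  1.46048179e+00]), 'dq': array([ 0.00046281,  0.00112883,  0.00044009,  0.00025204,  0.00106358,
       -0.00048495]), 'joint_torque': array([ 3.15842903e-03, -4.63417697e+01,  2.70124805e+01, -2.51977253e-04,
       -2.21779906e-04,  1.24323325e-07]), 'position': array([ 0.13602165, -0.55872575,  0.23135439]), 'orientation': array([-1.57066836e+00,  1.04905941e-05, -2.90278908e+00]), 'contact_force': array([ 0.33858029, -0.31403927,  0.01936938]), 'moment': array([-0.02383192, -0.03012788,  0.02573805]), 'finger_gap': 0.08566903999155118} 0.0187
```

View pics/scene0.png

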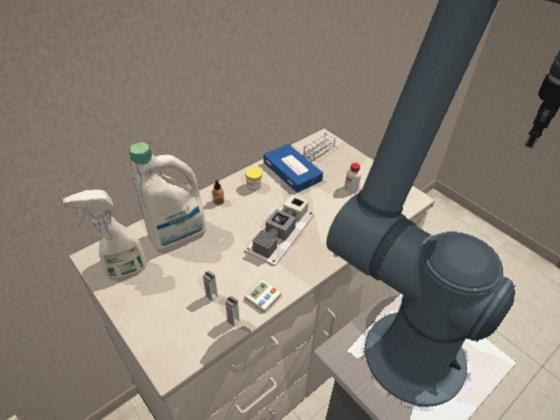

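View pics/top0.png

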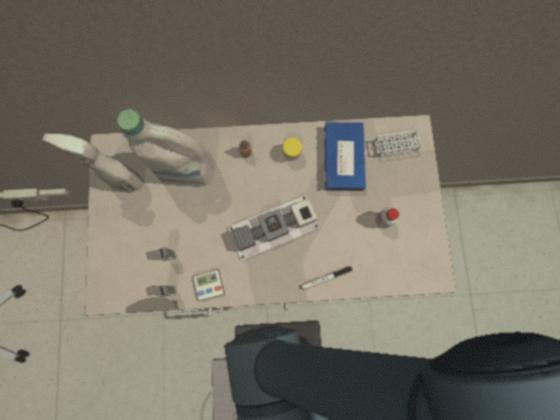

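Run:
```python
import cv2
a=cv2.imread("pics/scene0.png")[180:345,180:320]; b=cv2.imread("pics/top0.png")[190:330,140:320]
cv2.imwrite("pics/sc0.png",cv2.resize(a,None,fx=3.5,fy=3.5,interpolation=2)); cv2.imwrite("pics/tc0.png",cv2.resize(b,None,fx=4,fy=4,interpolation=2))
```

```text
(no output)
```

View pics/sc0.png

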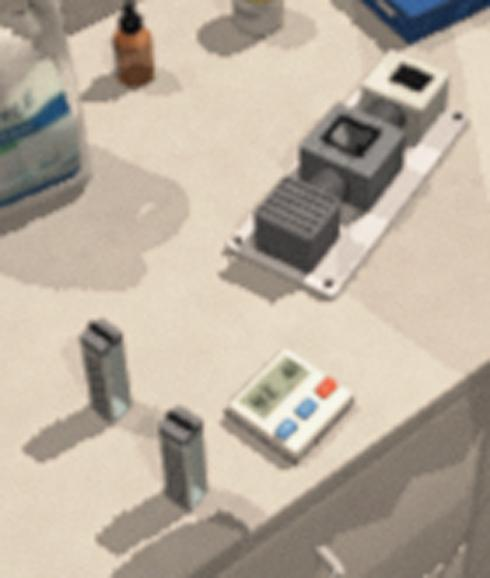

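View pics/tc0.png

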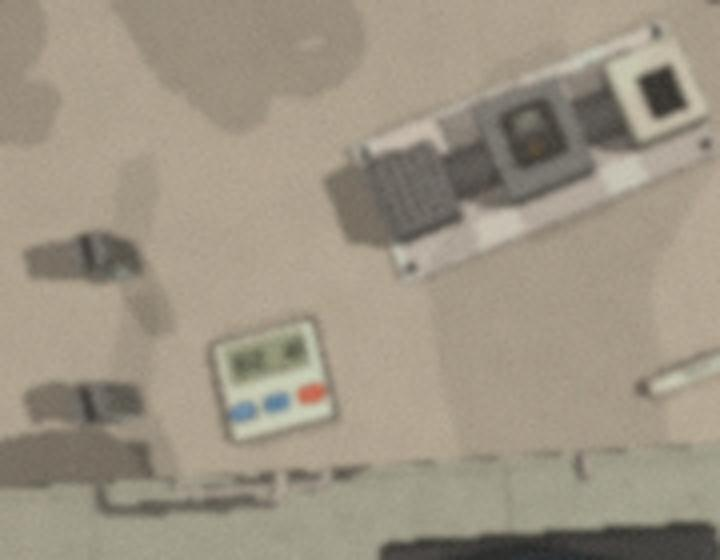

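Look-alikes: cell A at scene (col 210, row 286) / top (167, 254), and cell B at scene (232, 310) / top (166, 291). The dropper at scene (218, 199) was also reported, but it is a false detection. A lies farther back, so next I triangulate both and measure.

```bash
cat > h.py <<'E'
import numpy as np, cv2
from rig import r
from scipy.spatial.transform import Rotation as Ro
def P(n):
    c=r.calibration(n);K=np.array([[c['fx'],0,c['cx']],[0,c['fy'],c['cy']],[0,0,1]])
    return K,cv2.Rodrigues(c['rvec'])[0],c['tvec']
def ray(n,px):  # px col,row
    K,R,t=P(n);d=R.T@np.linalg.inv(K)@np.array([px[0],px[1],1.]);return -R.T@t,d/np.linalg.norm(d)
def onz(n,px,z):
    o,d=ray(n,px);return o+d*(z-o[2])/d[2]
def tri(a,b):
    (o1,d1),(o2,d2)=ray("scene",a),ray("top",b)
    A=np.stack([d1,-d2],1);s=np.linalg.lstsq(A,o2-o1,rcond=None)[0]
    p,q=o1+s[0]*d1,o2+s[1]*d2;return (p+q)/2,np.linalg.norm(p-q)
def proj(n,p):
    K,R,t=P(n);u=K@(R@np.asarray(p)+t);return u[:2]/u[2]
def wproj(p,st):
    c=r.calibration("wrist");T=np.eye(4);T[:3,:3]=Ro.from_euler('xyz',st['orientation']).as_matrix();T[:3,3]=st['position']
    q=np.linalg.inv(T@c['T_tool_cam'])@np.append(p,1);th=np.arctan2(np.hypot(q[0],q[1]),q[2]);ph=np.arctan2(q[1],q[0])
    return np.array([c['cx']+c['fx']*th*np.cos(ph),c['cy']+c['fy']*th*np.sin(ph)])
def wray(px,st):
    c=r.calibration("wrist");T=np.eye(4);T[:3,:3]=Ro.from_euler('xyz',st['orientation']).as_matrix();T[:3,3]=st['position']
    M=T@c['T_tool_cam'];u=(np.array(px)-[c['cx'],c['cy']])/c['fx'];th=np.hypot(*u)
    d=np.array([*(u/th*np.sin(th)),np.cos(th)]);return M[:3,3],M[:3,:3]@d
def wonz(px,z,st):
    o,d=wray(px,st);return o+d*(z-o[2])/d[2]
E
python3 - <<'E'
from h import *
print("A",tri((210.5,286.7),(167.5,253.9)));print("B",tri((228.6,310.5),(166.5,292.3)))
print("well",tri((278.2,220.3),(276.3,226.6)), onz("top",(276.3,226.6),.05),onz("scene",(278.2,220.3),.05))
# photometer corners in top crop (x/4+140, y/4+190), base plate z~.005
for n,c in (("lampbox",(413,190)),("block",(534,130)),("detector",(663,92))):
    p=onz("top",(c[0]/4+140,c[1]/4+190),.05);print(n,p)
print(wproj([.3,.2,0],r.read_state()))
R=Ro.from_euler('xyz',r.read_state()['orientation']).as_matrix();print(R)
E
```

```text
A (array([0.40327175, 0.25013834, 0.03692141]), np.float64(0.0026214468189467775))
B (array([0.31632149, 0.2545423 , 0.04483801]), np.float64(0.012259058408093942))
well (array([ 0.45801109, -0.01006921,  0.042397  ]), np.float64(0.01735236832886942)) [ 0.45027658 -0.015772    0.05      ] [ 4.59578209e-01 -6.32445830e-05  5.00000000e-02]
lampbox [0.42886947 0.06469535 0.05      ]
block [ 0.46065797 -0.00966883  0.05      ]
detector [ 0.47907487 -0.08893991  0.05      ]
[-70.7719465   23.25664019]
[[-9.71621673e-01  4.04630780e-05  2.36540321e-01]
 [-2.36540324e-01 -1.21857487e-04 -9.71621665e-01]
 [-1.04905941e-05 -9.99999992e-01  1.27970525e-04]]
```

```bash
cat >> h.py <<'E'
def plan(targets,st=None):  # targets: (x,y,z,toolz angle deg) ; prints shift/turn rows in tool axes at start
    st=st or r.read_state();R=Ro.from_euler('xyz',st['orientation']).as_matrix();a0=np.degrees(np.arctan2(R[1,2],R[0,2]))
    for t in targets:
        d=R.T@(np.array(t[:3])-st['position']);print([[round(float(v),4) for v in d],round(float(-(t[3]-a0)),2)])
E
python3 - <<'E'
from h import *
N=10
plan([( (rad:=.575+(.455-.575)*k/N)*np.cos(np.radians(an:=-76.3+75.0*k/N)),rad*np.sin(np.radians(an)),.231,-76.3+94.3*k/N) for k in range(1,N+1)])
E
```

```text
[[-0.0737, 0.0004, -0.0169], -9.45]
[[-0.1428, 0.0004, -0.0429], -18.88]
[[-0.2064, 0.0003, -0.0771], -28.31]
[[-0.2636, 0.0003, -0.1187], -37.74]
[[-0.3136, 0.0003, -0.1666], -47.17]
[[-0.3558, 0.0003, -0.2195], -56.6]
[[-0.3896, 0.0003, -0.2763], -66.03]
[[-0.4149, 0.0003, -0.3357], -75.46]
[[-0.4315, 0.0003, -0.3965], -84.89]
[[-0.4395, 0.0003, -0.4574], -94.32]
```

>>> {"fn": "drive_tool", "kwargs": {
  "motion": [
    [[-0.05, 0, -0.01], -6],
    [[-0.1, 0, -0.025], -13],
    [[-0.143, 0, -0.043], -19],
    [[-0.18, 0, -0.06], -24],
    [[-0.206, 0, -0.077], -28],
    [[-0.24, 0, -0.1], -34],
    [[-0.264, 0, -0.119], -38],
    [[-0.29, 0, -0.142], -43],
    [[-0.314, 0, -0.167], -47],
    [[-0.356, 0, -0.22], -57],
    [[-0.39, 0, -0.276], -66],
    [[-0.415, 0, -0.336], -75],
    [[-0.432, 0, -0.397], -85],
    [[-0.44, 0, -0.457], -94],
    [[-0.44, 0, -0.457], -94],
    [[-0.44, 0, -0.457], -94],
    [[-0.44, 0, -0.457], -94]
  ]
}}

```text
time_s: 2.88
position: [0.4558, -0.0119, 0.2313]
orientation: [-1.571, -0.001, -1.264]
contact_force: [-0.2, 0.1, 0.0]
finger_gap: 0.0856
```

Run:
```python
from h import *
st=r.read_state(); print(st['time_s'],st['position'],st['joint_positions'],st['contact_force'])
im=r.capture("wrist"); cv2.imwrite("pics/w1.png",im[:,:,::-1])
import pickle; pickle.dump(st,open("st1.pkl","wb"))
for k in ("well_mouth","leaf_top","photometer"):
  print(k,[(d['pixel'],round(d['confidence'],2),wonz(d['pixel'][::-1],.05,st).round(4)) for d in r.tip_of("wrist",k)])
print(wproj([.455,-.01,.05],st))
im=r.capture("top"); cv2.imwrite("pics/t1.png",im[:,:,::-1])
```

```text
2.875 [ 0.45578122 -0.01186251  0.2313259 ] [-1.64889556e-01  1.36540982e-01 -2.38465787e-01  1.19534356e+00
 -6.05518934e-04  1.09945533e+00] [-0.1715696   0.10686575  0.02734435]
well_mouth [([184.8, 284.1], 0.97, array([ 0.4566, -0.0111,  0.05  ]))]
leaf_top [([182.9, 295.5], 0.65, array([ 0.4671, -0.0057,  0.05  ]))]
photometer [([172.7, 288.5], 0.76, array([0.4571, 0.0021, 0.05  ]))]
[282.88729183 183.3097122 ]
```

View pics/w1.png

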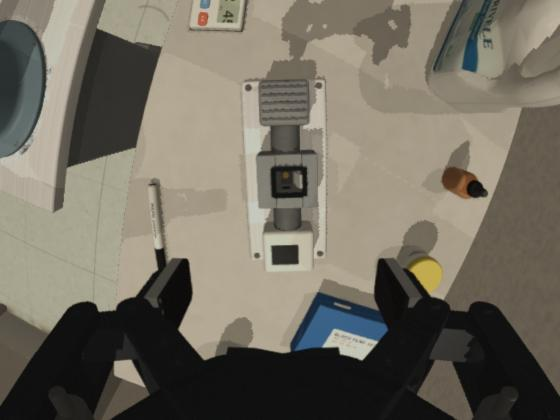

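The well mouth is at about (288, 182), lamp house up at (284, 102), detector down at (288, 250). Base plate corner screws are at (249,88), (318,86), (257,256), (321,254). I'll zoom in for the exact mouth.

Run:
```python
import cv2
b=cv2.imread("pics/w1.png")[70:280,230:345]
cv2.imwrite("pics/w1c.png",cv2.resize(b[70:150],None,fx=6,fy=6,interpolation=2))
cv2.imwrite("pics/w1d.png",cv2.resize(b,None,fx=2.85,fy=2.85,interpolation=2))
```

```text
(no output)
```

View pics/w1c.png

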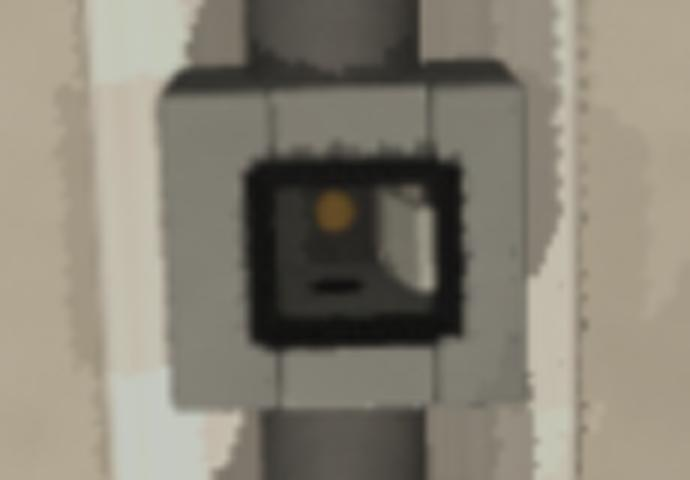

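View pics/w1d.png

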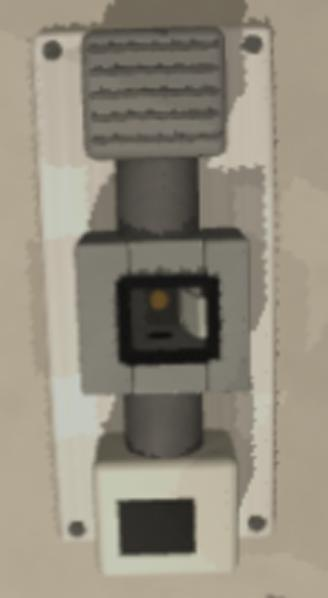

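Run:
```python
from h import *; import pickle
st=pickle.load(open("st1.pkl","rb"))
f=lambda p,z:wonz((p[0]/6+230,p[1]/6+140),z,st)[:2]
out=[(247,165),(460,160),(463,335),(253,345)];inn=[(275,185),(437,185),(437,318),(278,320)];blk=[(160,92),(525,85),(528,400),(173,408)]
for n,c,z in (("out",out,.054),("inn",inn,.05),("blk",blk,.05)):
    w=np.array([f(p,z) for p in c]);print(n,w.mean(0).round(4),"edges mm",[round(1000*np.linalg.norm(w[i]-w[i-1]),1) for i in range(4)])
    for v in (w[1]-w[0],w[2]-w[3]): print(" xang",np.degrees(np.arctan2(v[1],v[0])).round(1),end='')
    for v in (w[0]-w[3],w[1]-w[2]): print(" yang-90",(np.degrees(np.arctan2(v[1],v[0]))-90).round(1),end='')
    print()
    if n=="inn": print("left mid",(w[0]+w[3])/2)
g=lambda p:wonz((p[0]/2.85+230,p[1]/2.85+70),.006,st)[:2]
s=np.array([g(p) for p in [(51,49),(253,44),(257,523),(77,528)]])
print("screws",s.mean(0),s)
for v in (s[0]-s[3],s[1]-s[2]): print((np.degrees(np.arctan2(v[1],v[0]))-90).round(2))
for v in (s[1]-s[0],s[2]-s[3]): print((np.degrees(np.arctan2(v[1],v[0]))).round(2))
```

```text
out [ 0.4605 -0.0059] edges mm [np.float64(30.8), np.float64(35.2), np.float64(29.9), np.float64(35.5)]
 xang 19.0 xang 20.4 yang-90 19.0 yang-90 19.5
inn [ 0.461  -0.0068] edges mm [np.float64(23.4), np.float64(27.2), np.float64(23.0), np.float64(27.1)]
 xang 17.7 xang 18.3 yang-90 18.5 yang-90 18.4
left mid [ 0.44806223 -0.01094684]
blk [ 0.4592 -0.0066] edges mm [np.float64(54.9), np.float64(60.8), np.float64(54.7), np.float64(61.4)]
 xang 18.8 xang 18.9 yang-90 18.9 yang-90 19.5
screws [ 0.45823515 -0.00761206] [[ 0.38752496  0.07432895]
 [ 0.46199172  0.10003815]
 [ 0.52873709 -0.08950169]
 [ 0.45468683 -0.11531366]]
19.5
19.4
19.05
19.22
```

Run:
```python
from h import *
plan([(.403,.25,.22,90)])
```

```text
[[-0.2652, 0.0112, 0.0289], -72.43]
```

>>> {"fn": "drive_tool", "kwargs": {
  "motion": [
    [[-0.033, 0.001, 0.004], -9],
    [[-0.066, 0.003, 0.007], -18],
    [[-0.1, 0.004, 0.011], -27],
    [[-0.133, 0.006, 0.014], -36],
    [[-0.166, 0.007, 0.018], -45],
    [[-0.2, 0.008, 0.022], -54],
    [[-0.233, 0.01, 0.025], -63],
    [[-0.265, 0.011, 0.029], -72],
    [[-0.265, 0.011, 0.029], -72],
    [[-0.265, 0.011, 0.029], -72],
    [[-0.265, 0.011, 0.029], -72]
  ]
}}

```text
time_s: 4.5
position: [0.4029, 0.2497, 0.2203]
orientation: [-1.571, -0.0, -0.008]
contact_force: [-0.6, 0.2, 0.4]
finger_gap: 0.0851
```

Run:
```python
from h import *
st=r.read_state(); print(st['time_s'],st['position'],st['joint_positions'])
im=r.capture("wrist"); cv2.imwrite("pics/w2.png",im[:,:,::-1])
import pickle; pickle.dump(st,open("st2.pkl","wb"))
for k,z in (("cell_center",.044),("cell",0)):
  print(k,[(d['pixel'],round(d['confidence'],2),wonz(d['pixel'][::-1],z,st).round(4)) for d in r.tip_of("wrist",k)])
u=wproj([.403,.25,.088],st);print(u);u=u.astype(int)
c=im[max(0,u[1]-60):u[1]+60,max(0,u[0]-70):u[0]+70,::-1];print(max(0,u[1]-60),max(0,u[0]-70))
cv2.imwrite("pics/w2c.png",cv2.resize(c,None,fx=5,fy=5,interpolation=2))
```

```text
4.5 [0.40288796 0.24973765 0.22027285] [ 4.21192899e-01  1.77378632e-01 -2.18200663e-01  1.17537086e+00
 -3.52268486e-04  4.29022688e-01]
cell_center [([185.0, 282.5], 0.83, array([0.4014, 0.2498, 0.044 ])), ([97.2, 281.5], 0.8, array([0.3145, 0.2495, 0.044 ]))]
cell [([178.0, 286.6], 0.7, array([0.403 , 0.2544, 0.    ])), ([101.0, 287.4], 0.65, array([0.3164, 0.2558, 0.    ]))]
[282.71391776 197.61020988]
137 212
```

View pics/w2.png

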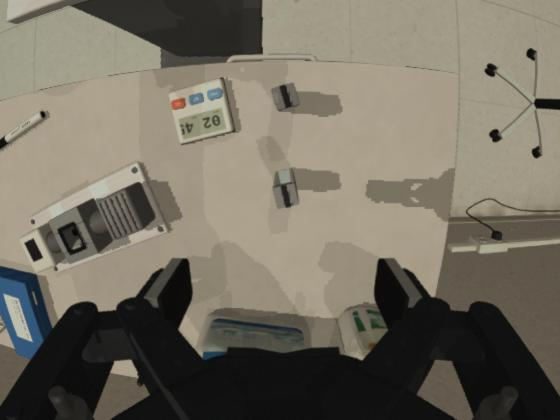

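View pics/w2c.png

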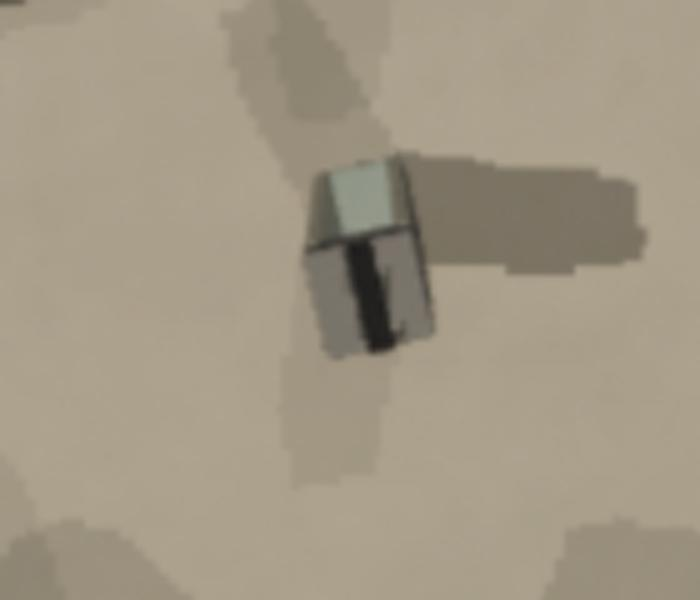

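The crop shows cell A with its bar running from (284,185) to (288,207). The near face is clear glass, and cell B at (285,96) is nearer the base. A is the one meant, so I measure its top corners.

Run:
```python
from h import *; import pickle
st=pickle.load(open("st2.pkl","rb"))
f=lambda p,z:wonz((p[0]/5+212,p[1]/5+137),z,st)[:2]
w=np.array([f(p,.088) for p in [(305,248),(413,226),(435,332),(332,357)]])
print(w.mean(0),[round(1000*np.linalg.norm(w[i]-w[i-1]),1) for i in range(4)])
for v in (w[1]-w[0],w[2]-w[3],w[3]-w[0],w[2]-w[1]): print(np.degrees(np.arctan2(v[1],v[0])).round(1))
b=f((358,240),.088),f((381,350),.088);v=b[1]-b[0];print("bar",np.degrees(np.arctan2(v[1],v[0])),(b[0]+b[1])/2)
bb=np.array([f(p,0) for p in [(322,175),(400,155)]]);print("foot",bb)
print(tri((210.5,286.7),(167.5,253.9)))
a=np.radians(103);
plan([(*w.mean(0),.2,102),(*w.mean(0),.053,102)])
```

```text
[0.40089538 0.25309359] [np.float64(20.2), np.float64(19.0), np.float64(19.4), np.float64(18.6)]
101.4
103.7
12.7
11.6
bar 11.148104813891115 [0.40166043 0.25279922]
foot [[0.39599035 0.24293918]
 [0.39153662 0.26055204]]
(array([0.40327175, 0.25013834, 0.03692141]), np.float64(0.0026214468189467775))
[[-0.002, 0.0203, 0.0031], -12.41]
[[-0.002, 0.1673, 0.0031], -12.41]
```

>>> {"fn": "drive_tool", "kwargs": {
  "motion": [
    [[-0.0015, 0.02, 0.003], -6],
    [[-0.0015, 0.04, 0.003], -12],
    [[-0.0015, 0.065, 0.003], -12.3],
    [[-0.0015, 0.085, 0.003], -12.3],
    [[-0.0015, 0.1, 0.003], -12.3],
    [[-0.0015, 0.11, 0.003], -12.3],
    [[-0.0015, 0.11, 0.003], -12.3],
    [[-0.0015, 0.11, 0.003], -12.3]
  ],
  "fingers": 0.06
}}

```text
time_s: 5.65
position: [0.4016, 0.2538, 0.1109]
orientation: [-1.571, -0.001, 0.209]
contact_force: [0.6, -0.8, 0.3]
finger_gap: 0.06
```

Run:
```python
from h import *
st=r.read_state(); print(st['time_s'],st['position'],st['finger_gap'])
im=r.capture("wrist"); cv2.imwrite("pics/w3.png",im[:,:,::-1])
import pickle; pickle.dump(st,open("st3.pkl","wb"))
print(wproj([.4015,.253,.088],st),wproj([.4015,.253,.044],st),wproj(st['position'],st))
print([(d['pixel'],d['confidence']) for d in r.tip_of("wrist","cell_center")])
```

```text
5.65 [0.40156707 0.25379842 0.11085127] 0.06004863265369414
[280.69996094 247.1348159 ] [281.03440354 221.30647411] [282.04626741 266.19444659]
[([222.5, 278.5], 0.76), ([95.2, 306.4], 0.62)]
```

View pics/w3.png

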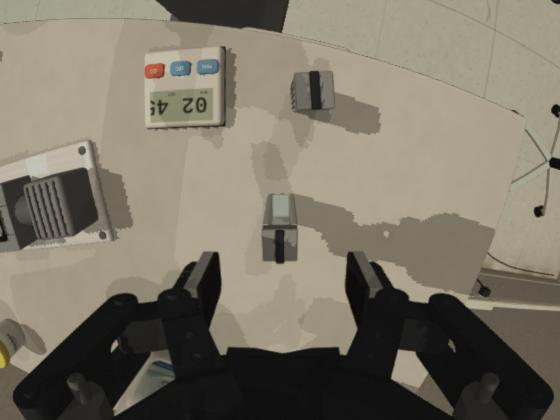

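The cell top is centred at (280,245), square to the jaws and within 1 mm of the prediction. Going down to grip it.

>>> {"fn": "drive_tool", "kwargs": {
  "motion": [
    [[0, 0.015, -0.0008], 0],
    [[0, 0.03, -0.0008], 0],
    [[0, 0.045, -0.0008], 0],
    [[0, 0.052, -0.0008], 0],
    [[0, 0.057, -0.0008], 0],
    [[0, 0.057, -0.0008], 0],
    [[0, 0.057, -0.0008], 0]
  ]
}}

```text
time_s: 6.62
position: [0.4017, 0.2531, 0.0537]
orientation: [-1.571, -0.001, 0.209]
contact_force: [-0.1, -0.3, 0.2]
finger_gap: 0.0596
```

>>> {"fn": "drive_tool", "kwargs": {
  "motion": [
    [[0, 0, 0], 0],
    [[0, 0, 0], 0],
    [[0, 0, 0], 0],
    [[0, 0, 0], 0],
    [[0, 0, 0], 0],
    [[0, 0, 0], 0],
    [[0, 0, 0], 0],
    [[0, 0, 0], 0]
  ],
  "fingers": 0.01,
  "grip_force": 50
}}

```text
time_s: 7.62
position: [0.4014, 0.2529, 0.0534]
orientation: [-1.571, -0.0, 0.209]
contact_force: [-1.0, -0.4, 4.9]
finger_gap: 0.019
```

>>> {"fn": "drive_tool", "kwargs": {
  "motion": [
    [[0, -0.01, 0], 0],
    [[0, -0.03, 0], 0],
    [[0, -0.06, 0], 0],
    [[0, -0.09, 0], 0],
    [[0, -0.1, 0], 0],
    [[0, -0.1, 0], 0],
    [[0, -0.1, 0], 0]
  ]
}}

```text
time_s: 8.5
position: [0.4004, 0.2525, 0.152]
orientation: [-1.571, 0.002, 0.209]
contact_force: [0.3, 0.5, -0.6]
finger_gap: 0.0192
```

Run:
```python
from h import *
st=r.read_state(); print(st['time_s'],st['position'],st['orientation'],st['finger_gap'],st['contact_force'])
im=r.capture("wrist"); cv2.imwrite("pics/w4.png",im[:,:,::-1])
import pickle; pickle.dump(st,open("st4.pkl","wb"))
p=st['position']
for dz in (.035,-.0085,-.053): print(wproj(p+[0,0,dz],st))
# above well
plan([(.4577,-.0077,.153,19.2)])
c=im[160:290,220:345,::-1];cv2.imwrite("pics/w4c.png",cv2.resize(c,None,fx=4.6,fy=4.6,interpolation=2))
```

```text
8.5 [0.4003847  0.25249521 0.15199969] [-1.57135293  0.00225202  0.20910259] 0.019155501024966753 [ 0.34432078  0.47145248 -0.62569963]
[281.88180315 306.00015824]
[282.07505306 258.74776947]
[282.20050164 228.9180223 ]
[[0.0022, -0.0009, -0.2664], 82.78]
```

View pics/w4c.png

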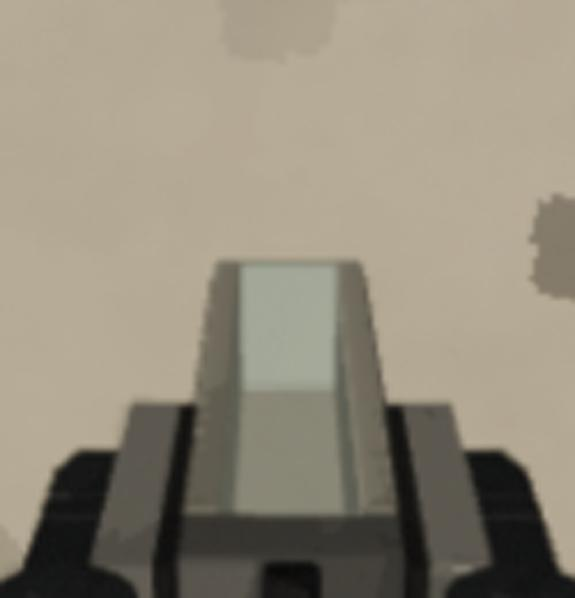

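Run:
```python
from h import *; import pickle
st=pickle.load(open("st4.pkl","rb"));R=Ro.from_euler('xyz',st['orientation']).as_matrix();p=st['position']
for dx in (-.002,-.001,0,.001,.002):
    print(dx,"foot",wproj(p+R@[-.0085+dx,.0534,0],st)[1].round(1),"3mm up",wproj(p+R@[-.010+dx,.0504,0],st)[1].round(1),"top",wproj(p+R@[-.010+dx,-.0346,0],st)[1].round(1))
print("meas foot",160+262/4.6,"top",160+515/4.6)
print("cols meas", 220+(217+360)/2/4.6, 220+(180+398)/2/4.6)
```

```text
-0.002 foot 212.8 3mm up 211.9 top 279.0
-0.001 foot 214.3 3mm up 213.5 top 281.3
0 foot 215.9 3mm up 215.0 top 283.6
0.001 foot 217.4 3mm up 216.6 top 285.9
0.002 foot 218.9 3mm up 218.1 top 288.2
meas foot 216.95652173913044 top 271.95652173913044
cols meas 282.7173913043478 282.82608695652175
```

>>> {"fn": "drive_tool", "kwargs": {
  "motion": [
    [[0, 0, -0.015], 5],
    [[0, 0, -0.04], 13],
    [[0, 0, -0.066], 21],
    [[0.001, 0, -0.093], 29],
    [[0.001, 0, -0.12], 37],
    [[0.001, 0, -0.146], 45],
    [[0.001, 0, -0.172], 53],
    [[0.001, 0, -0.2], 62],
    [[0.002, 0, -0.225], 70],
    [[0.002, 0, -0.25], 77],
    [[0.002, 0, -0.266], 82.8],
    [[0.002, 0, -0.266], 82.8],
    [[0.002, 0, -0.266], 82.8],
    [[0.002, 0, -0.266], 82.8],
    [[0.002, 0, -0.266], 82.8]
  ]
}}

```text
time_s: 10.42
position: [0.4583, -0.0064, 0.1532]
orientation: [-1.571, 0.0, -1.235]
contact_force: [-0.1, -0.2, -0.4]
finger_gap: 0.0191
```

Run:
```python
from h import *
st=r.read_state(); print(st['time_s'],st['position'],st['orientation'],st['finger_gap'],st['contact_force'])
im=r.capture("wrist"); cv2.imwrite("pics/w5.png",im[:,:,::-1])
import pickle; pickle.dump(st,open("st5.pkl","wb"))
plan([(.4577,-.0077,.110,19.2)])
c=im[120:300,200:365,::-1];cv2.imwrite("pics/w5c.png",cv2.resize(c,None,fx=3.3,fy=3.3,interpolation=2))
print([(d['pixel'],round(d['confidence'],2),wonz(d['pixel'][::-1],.05,st).round(4)) for d in r.tip_of("wrist","well_mouth")])
```

```text
10.425 [ 0.45826617 -0.00636312  0.15323288] [-1.57093466e+00  4.58652053e-05 -1.23468544e+00] 0.019131719663200392 [-0.13884722 -0.17544143 -0.40889546]
[[0.001, 0.0433, -0.001], 0.04]
[([207.2, 281.7], 0.56, array([ 0.4573, -0.007 ,  0.05  ]))]
```

View pics/w5c.png

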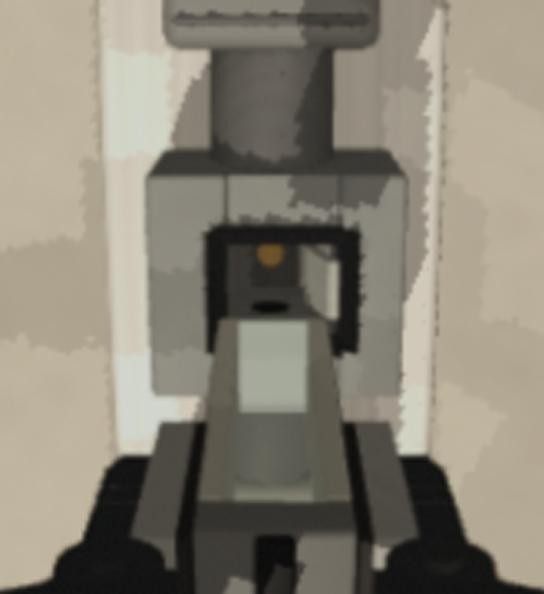

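Run:
```python
from h import *; import pickle
st=pickle.load(open("st5.pkl","rb"))
R=Ro.from_euler('xyz',st['orientation']).as_matrix()
f=lambda p,z:(R.T@(wonz((p[0]/3.3+200,p[1]/3.3+120),z,st)-st['position'])*1000).round(1)
print("tool xz: inner TL",f((227,245),.05),"inner left",f((227,300),.05))
print("outer TL",f((206,228),.054),"TR",f((360,228),.054),"BL",f((208,350),.054),"BR",f((357,352),.054))
print("blk TL",f((147,178),.05),"TR",f((407,178),.05),"BL",f((152,395),.05),"BR",f((404,395),.05))
print("cell foot near L,R",f((219,320),.0998),f((328,320),.0998))
```

```text
tool xz: inner TL [-10.2 103.2 -11.1] inner left [  3.3 103.2 -11.3]
outer TL [-15.2  99.2 -15.8] TR [-15.3  99.2  19.8] BL [ 14.6  99.2 -15.8] BR [15.1 99.2 19.7]
blk TL [-26.3 103.2 -29.6] TR [-26.3 103.2  30.9] BL [ 27.9 103.2 -30.2] BR [ 27.9 103.2  32. ]
cell foot near L,R [ -7.8  53.4 -10.6] [-7.8 53.4 10.2]
```

>>> {"fn": "drive_tool", "kwargs": {
  "motion": [
    [[0, 0.01, -0.001], 0],
    [[0, 0.025, -0.001], 0],
    [[0, 0.037, -0.001], 0],
    [[0, 0.043, -0.001], 0],
    [[0, 0.043, -0.001], 0],
    [[0, 0.043, -0.001], 0],
    [[0, 0.043, -0.001], 0]
  ]
}}

```text
time_s: 11.4
position: [0.458, -0.0073, 0.1108]
orientation: [-1.57, -0.001, -1.236]
contact_force: [-0.5, -1.3, -1.1]
finger_gap: 0.0193
```

Run:
```python
from h import *
st=r.read_state(); print(st['time_s'],st['position'],st['orientation'],st['contact_force'])
im=r.capture("wrist"); cv2.imwrite("pics/w6.png",im[:,:,::-1])
c=im[120:300,200:365,::-1];cv2.imwrite("pics/w6c.png",cv2.resize(c,None,fx=3.3,fy=3.3,interpolation=2))
```

```text
11.4 [ 0.45799668 -0.0072984   0.11075234] [-1.56987563e+00 -6.08071893e-04 -1.23600046e+00] [-0.48946594 -1.28692958 -1.1486019 ]
```

View pics/w6c.png

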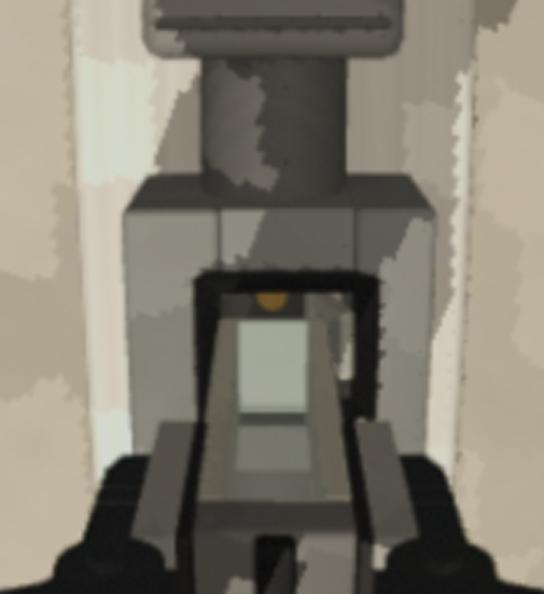

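Cell foot at crop (218–328, 320) lies inside the collar (196–378), with its left edge about 0.5 mm clear of the wall line. Starting to lower it in, watching the force.

>>> {"fn": "drive_tool", "kwargs": {
  "motion": [
    [[0, 0.002, 0], 0],
    [[0, 0.004, 0], 0],
    [[0, 0.006, 0], 0],
    [[0, 0.008, 0], 0],
    [[0, 0.01, 0], 0],
    [[0, 0.012, 0], 0],
    [[0, 0.012, 0], 0]
  ]
}}

```text
time_s: 12.32
position: [0.4576, -0.0072, 0.0982]
orientation: [-1.571, -0.0, -1.236]
contact_force: [0.9, -0.1, -1.3]
finger_gap: 0.0193
```

>>> {"fn": "drive_tool", "kwargs": {
  "motion": [
    [[0, 0.001, 0], 0],
    [[0, 0.002, 0], 0],
    [[0, 0.003, 0], 0],
    [[0, 0.004, 0], 0],
    [[0, 0.005, 0], 0],
    [[0, 0.006, 0], 0],
    [[0, 0.006, 0], 0]
  ]
}}

```text
time_s: 13.2
position: [0.4576, -0.0072, 0.0922]
orientation: [-1.571, -0.0, -1.236]
contact_force: [1.5, -0.6, -1.1]
finger_gap: 0.0192
```

>>> {"fn": "drive_tool", "kwargs": {
  "motion": [
    [[0, 0.001, 0], 0],
    [[0, 0.002, 0], 0],
    [[0, 0.003, 0], 0],
    [[0, 0.004, 0], 0],
    [[0, 0.004, 0], 0]
  ]
}}

```text
time_s: 13.82
position: [0.4577, -0.0073, 0.0886]
orientation: [-1.57, -0.001, -1.236]
contact_force: [0.1, 0.4, 4.2]
finger_gap: 0.019
```

>>> {"fn": "drive_tool", "kwargs": {
  "motion": [
    [[0, 0.001, 0], 0],
    [[0, 0.002, 0], 0],
    [[0, 0.003, 0], 0],
    [[0, 0.004, 0], 0],
    [[0, 0.004, 0], 0]
  ]
}}

```text
time_s: 14.45
position: [0.4577, -0.0075, 0.0845]
orientation: [-1.571, -0.001, -1.236]
contact_force: [-0.3, -0.4, 4.6]
finger_gap: 0.0192
```

>>> {"fn": "drive_tool", "kwargs": {
  "motion": [
    [[0, 0.0015, 0], 0],
    [[0, 0.003, 0], 0],
    [[0, 0.0045, 0], 0],
    [[0, 0.006, 0], 0],
    [[0, 0.0075, 0], 0],
    [[0, 0.0075, 0], 0]
  ]
}}

```text
time_s: 15.2
position: [0.4577, -0.0074, 0.0769]
orientation: [-1.571, -0.001, -1.236]
contact_force: [0.2, 0.4, 4.7]
finger_gap: 0.0193
```

>>> {"fn": "drive_tool", "kwargs": {
  "motion": [
    [[0, 0.0005, 0], 0],
    [[0, 0.001, 0], 0],
    [[0, 0.001, 0], 0]
  ]
}}

```text
time_s: 15.58
position: [0.4577, -0.0074, 0.076]
orientation: [-1.571, -0.001, -1.236]
contact_force: [0.2, -0.1, 5.0]
finger_gap: 0.0195
```

>>> {"fn": "drive_tool", "kwargs": {
  "motion": [
    [[0, 0.0005, 0], 0],
    [[0, 0.001, 0], 0],
    [[0, 0.001, 0], 0]
  ]
}}

```text
time_s: 15.95
position: [0.4577, -0.0074, 0.075]
orientation: [-1.571, -0.001, -1.236]
contact_force: [0.8, 0.7, 5.2]
finger_gap: 0.0191
```

>>> {"fn": "drive_tool", "kwargs": {
  "motion": [
    [[0, 0.0005, 0], 0],
    [[0, 0.001, 0], 0],
    [[0, 0.001, 0], 0]
  ]
}}

```text
time_s: 16.32
position: [0.4577, -0.0073, 0.074]
orientation: [-1.57, -0.001, -1.236]
contact_force: [-0.5, -0.1, 5.3]
finger_gap: 0.0188
```

>>> {"fn": "drive_tool", "kwargs": {
  "motion": [
    [[0, 0.0004, 0], 0],
    [[0, 0.0008, 0], 0],
    [[0, 0.0008, 0], 0]
  ]
}}

```text
time_s: 16.7
position: [0.4577, -0.0073, 0.0732]
orientation: [-1.57, -0.001, -1.236]
contact_force: [0.3, 0.1, 5.1]
finger_gap: 0.0193
```

>>> {"fn": "drive_tool", "kwargs": {
  "motion": [
    [[0, 0.0004, 0], 0],
    [[0, 0.0008, 0], 0],
    [[0, 0.0008, 0], 0]
  ]
}}

```text
time_s: 17.08
position: [0.4577, -0.0074, 0.0724]
orientation: [-1.571, -0.001, -1.236]
contact_force: [-0.9, 0.8, 5.3]
finger_gap: 0.0194
```

>>> {"fn": "drive_tool", "kwargs": {
  "motion": [
    [[0, 0.0004, 0], 0],
    [[0, 0.0008, 0], 0],
    [[0, 0.0008, 0], 0]
  ]
}}

```text
time_s: 17.45
position: [0.4577, -0.0074, 0.0717]
orientation: [-1.57, -0.001, -1.236]
contact_force: [-1.1, -0.6, 6.2]
finger_gap: 0.0191
```

>>> {"fn": "drive_tool", "kwargs": {
  "motion": [
    [[0, 0.0004, 0], 0],
    [[0, 0.0008, 0], 0],
    [[0, 0.0008, 0], 0]
  ]
}}

```text
time_s: 17.82
position: [0.4577, -0.0073, 0.0708]
orientation: [-1.57, -0.001, -1.236]
contact_force: [-0.6, -0.2, 5.4]
finger_gap: 0.0195
```

>>> {"fn": "drive_tool", "kwargs": {
  "motion": [
    [[0, 0.0004, 0], 0],
    [[0, 0.0008, 0], 0],
    [[0, 0.0008, 0], 0]
  ]
}}

```text
time_s: 18.2
position: [0.4577, -0.0073, 0.07]
orientation: [-1.571, -0.001, -1.236]
contact_force: [-1.1, -0.0, 5.8]
finger_gap: 0.019
```

>>> {"fn": "drive_tool", "kwargs": {
  "motion": [
    [[0, 0.0004, 0], 0],
    [[0, 0.0008, 0], 0],
    [[0, 0.0008, 0], 0]
  ]
}}

```text
time_s: 18.58
position: [0.4577, -0.0073, 0.0692]
orientation: [-1.571, -0.0, -1.236]
contact_force: [-0.1, 0.1, 5.8]
finger_gap: 0.0194
```

>>> {"fn": "drive_tool", "kwargs": {
  "motion": [
    [[0, 0.0004, 0], 0],
    [[0, 0.0008, 0], 0],
    [[0, 0.0008, 0], 0]
  ]
}}

```text
time_s: 18.95
position: [0.4577, -0.0073, 0.0685]
orientation: [-1.571, -0.0, -1.236]
contact_force: [-0.7, 0.5, 6.8]
finger_gap: 0.0195
```

>>> {"fn": "drive_tool", "kwargs": {
  "motion": [
    [[0, 0.0004, 0], 0],
    [[0, 0.0008, 0], 0],
    [[0, 0.0008, 0], 0]
  ]
}}

```text
time_s: 19.32
position: [0.4577, -0.0073, 0.0677]
orientation: [-1.571, -0.001, -1.236]
contact_force: [-0.6, 0.3, 5.6]
finger_gap: 0.0194
```

>>> {"fn": "drive_tool", "kwargs": {
  "motion": [
    [[0, 0.0004, 0], 0],
    [[0, 0.0008, 0], 0],
    [[0, 0.0008, 0], 0]
  ]
}}

```text
time_s: 19.7
position: [0.4577, -0.0073, 0.0669]
orientation: [-1.57, -0.001, -1.236]
contact_force: [0.7, -0.9, 5.6]
finger_gap: 0.0195
```

>>> {"fn": "drive_tool", "kwargs": {
  "motion": [
    [[0, 0.0004, 0], 0],
    [[0, 0.0008, 0], 0],
    [[0, 0.0008, 0], 0]
  ]
}}

```text
time_s: 20.08
position: [0.4577, -0.0074, 0.0661]
orientation: [-1.57, -0.001, -1.236]
contact_force: [0.3, -0.2, 6.0]
finger_gap: 0.0194
```

>>> {"fn": "drive_tool", "kwargs": {
  "motion": [
    [[0, 0.0004, 0], 0],
    [[0, 0.0008, 0], 0],
    [[0, 0.0008, 0], 0]
  ]
}}

```text
time_s: 20.45
position: [0.4577, -0.0073, 0.0653]
orientation: [-1.571, -0.001, -1.236]
contact_force: [-0.1, -0.2, 5.8]
finger_gap: 0.0193
```

>>> {"fn": "drive_tool", "kwargs": {
  "motion": [
    [[0, 0.0004, 0], 0],
    [[0, 0.0008, 0], 0],
    [[0, 0.0008, 0], 0]
  ]
}}

```text
time_s: 20.82
position: [0.4577, -0.0074, 0.065]
orientation: [-1.57, -0.001, -1.236]
contact_force: [-1.9, -0.4, 11.2]
finger_gap: 0.0194
```

Run:
```python
from h import *
st=r.read_state(); print(st['position'],st['contact_force'])
im=r.capture("wrist"); c=im[120:300,200:365,::-1];cv2.imwrite("pics/w7c.png",cv2.resize(c,None,fx=3.3,fy=3.3,interpolation=2))
```

```text
[ 0.45770238 -0.00736776  0.06496613] [-1.85367461 -0.35795343 11.1806517 ]
```

View pics/w7c.png

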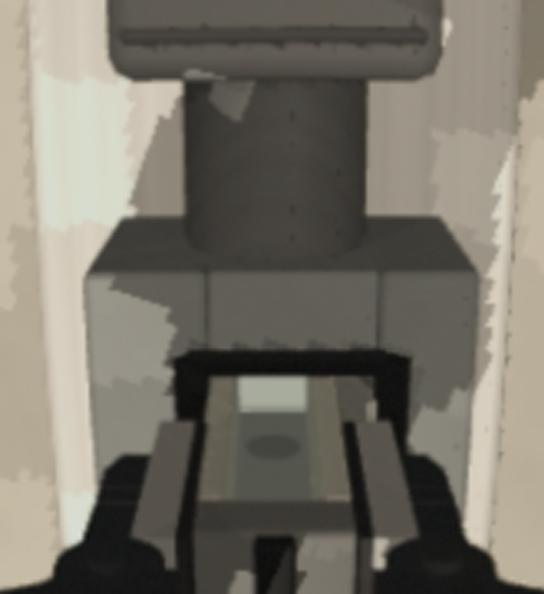

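Force jumped from 5.8 to 11.2 N and the motion stopped, so this is the floor. The cell has not slipped in the jaws (its top is still at crop row 500). A small confirming press comes next.

>>> {"fn": "drive_tool", "kwargs": {
  "motion": [
    [[0, 0.0002, 0], 0],
    [[0, 0.0004, 0], 0],
    [[0, 0.0004, 0], 0]
  ]
}}

```text
time_s: 21.25
position: [0.4577, -0.0074, 0.0649]
orientation: [-1.57, -0.001, -1.236]
contact_force: [-3.4, -0.5, 14.4]
finger_gap: 0.0195
```

>>> {"fn": "drive_tool", "kwargs": {
  "motion": [
    [[0, 0.0002, 0], 0],
    [[0, 0.0003, 0], 0],
    [[0, 0.0003, 0], 0]
  ]
}}

```text
time_s: 21.62
position: [0.4578, -0.0074, 0.0649]
orientation: [-1.57, -0.001, -1.236]
contact_force: [-3.8, -0.0, 17.4]
finger_gap: 0.0195
```

>>> {"fn": "drive_tool", "kwargs": {
  "motion": [
    [[0, -0.0005, 0], 0],
    [[0, -0.0008, 0], 0],
    [[0, -0.0008, 0], 0]
  ]
}}

```text
time_s: 22.0
position: [0.4577, -0.0074, 0.065]
orientation: [-1.57, -0.001, -1.236]
contact_force: [-1.8, -0.1, 9.1]
finger_gap: 0.0194
```

>>> {"fn": "drive_tool", "kwargs": {
  "motion": [
    [[0, 0, 0], 0],
    [[0, 0, 0], 0],
    [[0, 0, 0], 0],
    [[0, 0, 0], 0],
    [[0, 0, 0], 0],
    [[0, 0, 0], 0]
  ],
  "fingers": 0.05
}}

```text
time_s: 22.75
position: [0.4575, -0.0073, 0.0643]
orientation: [-1.571, -0.0, -1.236]
contact_force: [0.9, -0.7, 0.4]
finger_gap: 0.05
```

Run:
```python
from h import *
st=r.read_state(); print(st['position'],st['contact_force'],st['finger_gap'])
im=r.capture("wrist"); c=im[120:300,200:365,::-1];cv2.imwrite("pics/w8c.png",cv2.resize(c,None,fx=3.3,fy=3.3,interpolation=2))
```

```text
[ 0.4574847  -0.00725057  0.06427595] [ 0.91162675 -0.67657909  0.38067324] 0.050043365357447404
```

View pics/w8c.png

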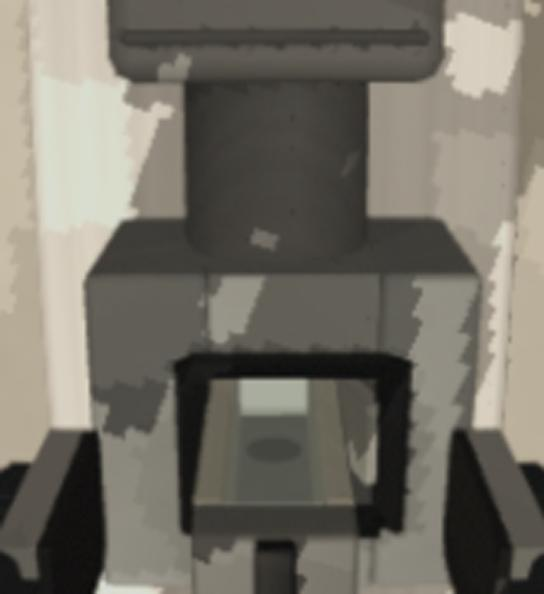

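Released with about 9 N downward still on it. The cell stands upright and the fingers are clear at both sides (crop cols ~80 and ~460). Now retracting and checking.

>>> {"fn": "drive_tool", "kwargs": {
  "motion": [
    [[0, -0.01, 0], 0],
    [[0, -0.03, 0], 0],
    [[0, -0.055, 0], 0],
    [[0, -0.085, 0], 0],
    [[0, -0.115, 0], 0],
    [[0, -0.14, 0], 0],
    [[0, -0.14, 0], 0],
    [[0, -0.14, 0], 0],
    [[0, -0.14, 0], 0]
  ]
}}

```text
time_s: 23.92
position: [0.4566, -0.0071, 0.2032]
orientation: [-1.573, 0.001, -1.236]
contact_force: [0.0, -0.5, 0.9]
finger_gap: 0.05
```

Run:
```python
from h import *
st=r.read_state(); print(st['time_s'],st['position'],st['contact_force'],st['finger_gap'])
im=r.capture("wrist"); cv2.imwrite("pics/w9.png",im[:,:,::-1])
# expected top corners if bottom at .0115
R=Ro.from_euler('z',19.2,degrees=True).as_matrix();v=im[:,:,::-1].copy()
for zt,col in ((.0995,(0,255,0)),):
    q=np.array([wproj(np.array([.4577,-.0075,zt])+R@[a,b,0],st) for a,b in ((-.01,-.01),(.01,-.01),(.01,.01),(-.01,.01))])
    print(q.round(1))
c=v[140:260,220:345];c=cv2.resize(c,None,fx=4.5,fy=4.5,interpolation=2)
cv2.imwrite("pics/w9c.png",c)
for n in ("scene","top"): cv2.imwrite(f"pics/{n}9.png",r.capture(n)[:,:,::-1])
```

```text
23.925 [ 0.45660852 -0.00707442  0.20321288] [ 0.00351794 -0.50344339  0.90759879] 0.05002010650056615
[[271.9 219.8]
 [297.1 219.8]
 [297.4 195.4]
 [271.7 195.4]]
```

View pics/w9c.png

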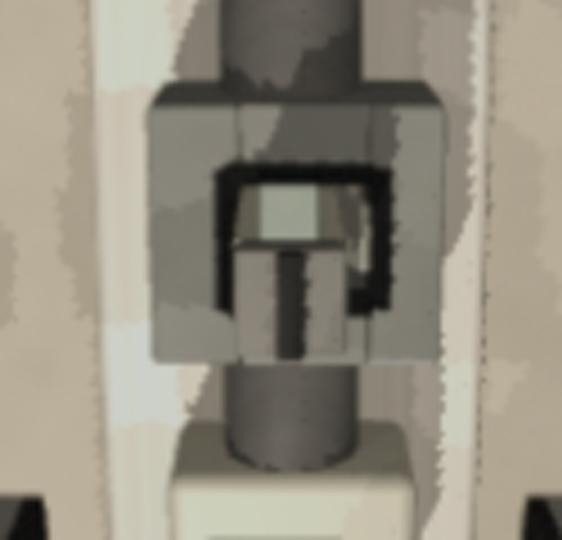

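View pics/scene9.png

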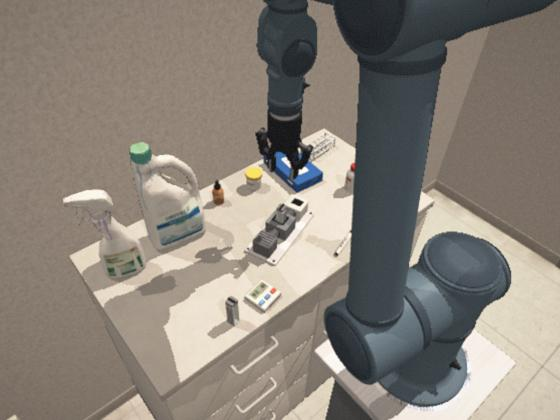

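The cell's top corners are at (272–297, 195–219.5), within 0.5 px of where a fully seated cell should show. The black bar runs from lamp to detector, and the other things shown are where they stood. Handing in.

Run:
```python
from rig import r
print(r.finish_job())
```

```text
the job is handed in; nothing more can be done
None
```

I picked up the farther of the two look-alike cells and set it in the photometer well. Its bar, and so its clear faces, lie along the light path. I pressed it past the leaf spring at about 5–6 N, then let go and backed the arm well clear.

- **Seating:** The floor showed at about 38 mm below the mouth, where the force rose from 6 to 11 N. Two small presses took it to 17.4 N, the highest reading and under the 25 N limit. The height then stayed within 0.1 mm.
- **Rise at the floor:** The force rose by only about 8–10 N per mm of commanded travel, against the stated 15. I put this down to give in the arm.
- **Last checks:** The last wrist picture has the cell upright, its top corners within about 0.5 px of the seated position. In the scene picture the other things I could see had not moved. I did not read the home pin directly, so "fully home" rests on the force and the height.
- **Time:** The job took about 24 s.

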